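# Seat the keyed filter cell and close the filter slide

### The job

The filter cell in the fluorometer's drawn-out slide is standing proud on its locating pins: push its lever round, turning the cell in place, until its notches meet the pins and it drops flat onto the slide, without lifting it out or pressing on the glass. Then push the slide fully home into the instrument and let go, leaving the things around it where they stand.

Things in the scene. Friction and masses are not known exactly. Their poses are not given: they have to be found in the camera images.
- fluorometer: Bench fluorometer, low cream and grey case 170 wide (y), 135 deep (x), 85 mm high, a black cap on top to 115; fixed. Origin at bench level under the middle of its front face; x points into the case, z up. The front has a slot 104 mm wide, its upper edge 32.5 mm above the bench. A sill with side rails (120 mm over all, 19 high) runs 150 mm out of it along -x and carries the filter slide.
- filter_slide (a joint): Travel of the filter slide along the case's +x, m: 0 drawn out (the start), 0.128 fully home at its stop. About 2 N of friction; stays where left. Bare metal plate 100 wide, 15 mm thick, with a 46 mm bore; its outer end, nearest the robot, has an upturned lip 80 wide, 5 thick, 26 mm above the deck. A cell standing proud strikes the slot's upper edge and stops the slide.
- slide_seat (a point): Middle of the bore at the level of the slide's deck, 20.5 mm above the bench; moves with the slide, axes as the case's. 85 mm outside the case's front while drawn out. Three keys 7 mm high stand on the deck 32 mm from it: round pins 7 mm thick at +120 and -120 degrees from +x, and a wide key (7 x 14 mm) at +x.
- slide_lip (a point): Middle of the outer, robot-side face of the slide's upturned lip, 13 mm above the deck, 90 mm from slide_seat along -x. Push here along the case's +x; home, it is still 47 mm outside the case's front.
- filter_cell: Loose dark metal filter cell, about 0.25 kg: flange 76 mm across, 8 thick, with a 41 mm glass, and a spigot in the bore (1 mm play). Origin on its axis at the flange's underside: 7 mm above slide_seat while proud on the keys, 0 when seated. Rim notches at its +x (wide) and +-120 deg: it drops only when its x lies along slide_seat's x. Starts 0.5 to 1.4 rad anticlockwise (from above) of that.
- lever_end (a point): Middle of the upturned end of the cell's lever, 55 mm from the cell's axis along the cell's -x, 12 mm above the flange's underside. Lever 11 mm wide, to 60 mm from the axis; its last 10 mm stand 14 mm above the flange's top. Push it sideways, clockwise from above. Once seated it cannot turn on; the lever then points to the slide's lip, 25 mm short of it, and stays outside the slot.
- timer: White bench timer 70 x 66 x 18 mm lying to the left of the slide; origin under its middle. Leave it where it is.
- tip_box: Blue pipette tip box 118 x 69 x 52 mm to the right of the slide; origin under its middle. Leave it where it is.
- small_bottle: Small white bottle with a black cap, 50 mm wide, 84 mm high, to the right and nearer the robot; origin under its middle. Leave it where it is.

How it is judged:
By the outcome, as a careful person would: the job done as asked, in the order asked, and still so for the second after the job is handed in, with the robot touching nothing.
It also fails if it takes over 54 s, if anything falls off the work surface, if the arm or the gripper's body presses on something with over 40 N, if the wrist force passes 120 N, or if a joint passes its speed limit or range.

### The arm

A 7-joint arm with a two-finger parallel gripper is mounted at the origin on a cart in front of the work surface, level with it; the furniture and walls round the work are solid. World frame = base frame: x ahead of the robot, y to its left, z up, the work surface at z = 0. Lengths are in mm, angles in rad, forces in N, time in s.
With the tool pointing down it reaches from about 425 to 875 mm from the base axis. Payload 9.9 kg.
Tool frame: the origin (TCP) lies between the finger pads; the fingertips stand 19 mm ahead of it and the grasp point (between the pads) is the TCP; z points along the fingers, y is the line along which they close (so a half turn about z gives the same grasp; the last joint's range is limited). The gripper opens to 85 mm and grips with 20 to 120 N. Pads are 22 mm wide; open, the fingers measure 114 mm over their backs; the gripper's body (76 mm by 85 mm) begins 54 mm behind the grasp point. The pads swing forward as they close: fully open they stand 13 mm farther back than shut.
Start: joints at [-1.422, 0.576, 0.025, 1.437, -0.015, 1.129, -0.057], TCP at [155.717, 656.797, 250.289] pointing down, gripper open.
Joint ranges: [-2.76, 2.76], [-0.34, 2.15], [-1.52, 1.57], [0.19, 2.46], [-1.09, 4.23], [0.17, 1.99], [-2.82, 2.82]. Speed limits (rad/s): [2.22, 2.22, 3.01, 3.01, 3.14, 3.14, 3.14].

### API

Orientations are given as a unit quaternion [w, x, y, z].
In Python, from bench import get_state, capture, camera_model, close_job, look_for gives the robot as it stands.
- The arm moves only by the shell command python3 -m handwheel 'ROWS' [FORCE]. ROWS is JSON, a list of rows, each a list of 3 entries, a list of its own where there are three numbers: the shift along the tool's x, y, z scaled (see below), then the turn, a rotation vector about the tool's x, y, z scaled (see below), then the gripper's target within -1 to 1 (shut at 1, half-way at 0, fully open at -1). A call has 1 to 10 rows; each row shifts and turns the commanded pose from where the row before left it, along the tool's axes as they then stand; what a row does not reach is not made up. The controller multiplies each number of a shift by 0.4 m and each number of a turn by 5 degrees. A row lasts 1/12 s, in which the tool goes at most 41.7 mm and 7.16 degrees, less where a joint would pass 70% of its speed; a pose out of reach is approached as far as the arm can. A call with a number of a shift or a turn outside -1 to 1 is refused whole. A call with a gripper value outside its range is refused whole. The fingers move at their own pace and stop on an object; FORCE is the grip in N (left out, the last holds). Time passes only in rows, so rows that do not move let the fingers close. It gives the time, the measured TCP pose, the force, the opening and the grip force at its end, in the units of the state.
- get_state(): the state, without advancing time (a new reading comes with each control period).
- capture(name): name is "scene" or "top" or "wrist"; returns the picture (400x640x3 uint8, red, green, blue); there is no depth.
- camera_model(name): a dict with "intrinsics" (3x3 intrinsics, pixels), "k1" (the pictures are not rectified: a ray, as slopes to the right and down, at radius r is drawn at 1 + k1 r^2 times it, then the intrinsics apply), "rvec" (rotation vector, rad) and "tvec" (3), from world to camera coordinates, as OpenCV has them. Camera axes: x right, y down, z forward; pixel columns grow to the right and rows downward; lengths in mm; the calibration is good to about 2 mm. A picture is of the moment at which its call begins: read the wrist's pose just before it. camera_model takes no time and is no camera call; for the wrist camera it gives the pose at the moment of the call.
- close_job(): hands the job in; it is judged then, once.
Trained networks look in the newest picture that a camera, given by its name, has taken for a name from the list of things; names that differ only in an ending like _2 or _b are one class to them, and where a whole thing is asked for, a point or a joint stands for the part that bears it (a point fixed in the world has none). Each returns a list of dicts, best first, with "score" (0 to 1); they miss things now and then, are a little off and sometimes report something else, mostly with a low value. They report only what shows in the picture. A call takes as long as a camera call.
- look_for(label, camera): "uv" ([column, row] in pixels, amid what is visible of it).
The state is a dict: "time_s": time; "qpos": joint angles; "dq": joint speeds; "tau": joint torques, N m; "tool_pos": TCP position; "orientation": TCP orientation; "contact_force": force on the tool from outside, world axes, zero at the start; "wrist_torque": the same for the moment, N m; "opening": finger opening in mm; "finger_force": force on a finger pad.
Only numpy, scipy, OpenCV 4.12 (cv2) and the standard library are available. Lean on these libraries where they do the work, as an engineer would, in place of code of your own. Each camera call takes 0.05 s, during which the arm holds its last target. There are 200 camera calls.

## Working session

There is one attempt and no reset: what is moved stays moved. The work goes in short steps, Python scripts to look and compute and a shell command to move; the robot and the scene stay as the last step left them, time stands still between calls to the robot, and variables do not carry over. Pictures are saved under pics/ and viewed, at most 10 in all, crops included, and the job is handed in when it is done.

```bash
mkdir -p pics; cat > h.py <<'E'
import numpy as np, cv2
from bench import get_state, capture, camera_model, close_job, look_for
from scipy.spatial.transform import Rotation as R
def ray(cam,uv):
    m=camera_model(cam);K=np.array(m["intrinsics"]);
    p=cv2.undistortPoints(np.array([[uv]],float),K,np.array([m["k1"],0,0,0.]))[0,0]
    Rm=cv2.Rodrigues(np.array(m["rvec"],float))[0];t=np.array(m["tvec"],float).ravel()
    return -Rm.T@t, Rm.T@np.array([p[0],p[1],1.])
def at(cam,uv,z):
    o,d=ray(cam,uv); return o+d*(z-o[2])/d[2]
def proj(cam,P):
    m=camera_model(cam);K=np.array(m["intrinsics"])
    return cv2.projectPoints(np.array(P,float).reshape(-1,3),np.array(m["rvec"],float),np.array(m["tvec"],float),K,np.array([m["k1"],0,0,0.]))[0].reshape(-1,2)
def save(cam,name):
    a=capture(cam); cv2.imwrite("pics/"+name,a[:,:,::-1]); return a
E
python3 - <<'E'
from h import *
np.set_printoptions(precision=1,suppress=True)
Z=dict(fluorometer=60,slide_seat=20.5,slide_lip=33.5,filter_cell=35,lever_end=39.5,timer=18,tip_box=52,small_bottle=84)
for c in("top","scene"):
    save(c,c+"0.png")
    for n,z in Z.items():
        for r in look_for(n,c)[:2]: print(c,n,round(r["score"],2),np.array(r["uv"]),at(c,r["uv"],z))
s=get_state();print(s["time_s"],R.from_quat(np.roll(s["orientation"],-1)).as_matrix(),s["opening"])
E
```

```text
top fluorometer 0.65 [305.2 148.7] [657.7  61.5  60. ]
top slide_seat 0.92 [323.4 217.7] [510.3  25.9  20.5]
top slide_seat 0.33 [261.5 215.5] [518.5 163.4  20.5]
top slide_lip 0.85 [324.8 216.1] [512.6  22.7  33.5]
top filter_cell 0.88 [318.3 195.2] [558.9  35.8  35. ]
top lever_end 0.86 [319.2 194.6] [559.5  33.8  39.5]
top timer 0.81 [262.8 216.7] [516.  160.9  18. ]
top tip_box 0.64 [390.2 169.6] [ 608.5 -121.5   52. ]
top tip_box 0.55 [318.3 196.7] [553.2  35.7  52. ]
top small_bottle 0.79 [409.2 213.1] [ 510.1 -150.8   84. ]
scene fluorometer 0.57 [355.  185.5] [626.6  37.7  60. ]
scene slide_seat 0.65 [304.6 229.8] [503.5  15.2  20.5]
scene slide_lip 0.86 [304.4 228.6] [499.    6.   33.5]
scene filter_cell 0.6 [324.7 210.7] [554.   28.4  35. ]
scene filter_cell 0.17 [397.  254.6] [ 605.9 -133.    35. ]
scene lever_end 0.79 [323.9 208.2] [553.8  30.9  39.5]
scene lever_end 0.41 [303.3 227.3] [496.2   4.3  39.5]
scene timer 0.88 [280.5 188.3] [518.4 151.2  18. ]
scene tip_box 0.81 [396.4 256.1] [ 592.6 -147.5   52. ]
scene small_bottle 0.71 [362.6 284. ] [ 496.7 -191.1   84. ]
0.9 [[-1.   0.2 -0. ]
 [ 0.2  1.   0. ]
 [ 0.   0.  -1. ]] 85.24188320885963
```

View pics/top0.png

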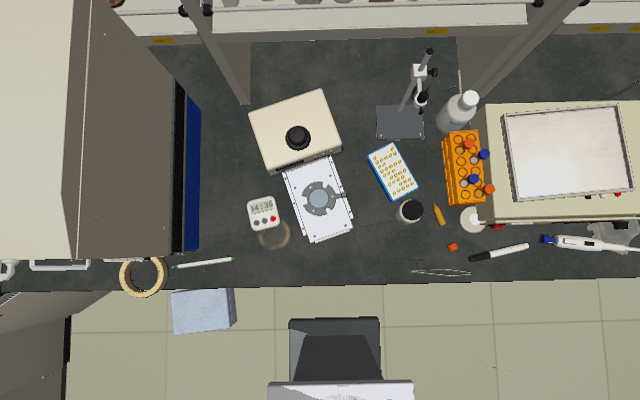

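View pics/scene0.png

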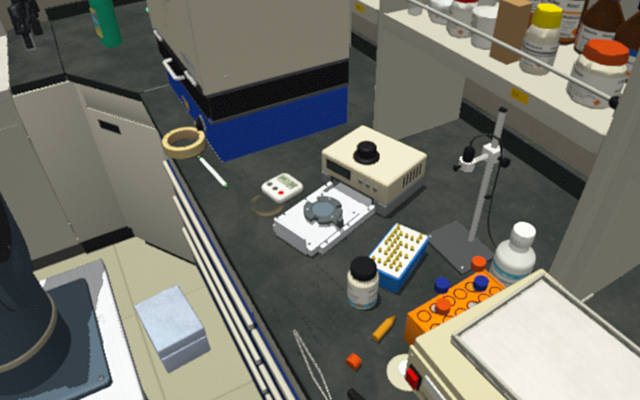

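The top view shows the slide yawed about +16° (seat at about 319,198), with the lever pointing right towards (343,195). Next I bring the wrist camera over it on a path that bows away from the incubator at the left.

```bash
cat >> h.py <<'E'
def plan(wps):  # world waypoints [x,y,z,yaw of tool x deg]; prints total shift (tool axes, units of 0.4 m), and turn units, per leg
    s=get_state();M=R.from_quat(np.roll(s["orientation"],-1)).as_matrix();p=np.array(s["tool_pos"])
    yaw=np.degrees(np.arctan2(M[1,0],M[0,0]));print("now",p.round(1),"yaw",round(yaw,1),"tilt",M[2].round(3),"t",round(s["time_s"],2),"F",np.round(s["contact_force"],1))
    for w in wps:
        d=np.array(w[:3])-p; a=np.radians(yaw)
        sh=np.array([d@[np.cos(a),np.sin(a),0],d@[np.sin(a),-np.cos(a),0],-d[2]])/400
        tu=-((w[3]-yaw+180)%360-180)/5
        print(w,"shift",sh.round(3),"turn",round(tu,2)); p=np.array(w[:3],float);yaw=w[3]
E
python3 -c "
from h import *
y=169
plan([[250,440,290,y],[330,280,300,y],[450,100,310,y],[470,20,310,y]])
print(proj('top',[[156,657,250],[250,440,290],[330,280,300],[450,100,310]]))"
```

```text
now [155.7 656.8 250.3] yaw 166.7 tilt [ 0.  0. -1.] t 0.9 F [-0.4  0.1  0.7]
[250, 440, 290, 169] shift [-0.354 -0.473 -0.099] turn -0.47
[330, 280, 300, 169] shift [-0.273 -0.354 -0.025] turn 0.0
[450, 100, 310, 169] shift [-0.38  -0.384 -0.025] turn 0.0
[470, 20, 310, 169] shift [-0.087 -0.187 -0.   ] turn 0.0
[[-69.28998184 437.38489971]
 [ 48.20431383 383.78748205]
 [152.48925985 328.36616494]
 [272.90793929 243.4899974 ]]
```

```bash
python3 -m handwheel '[[[-0.05,-0.067,-0.014],[0,0,0],1],[[-0.05,-0.067,-0.014],[0,0,0],1],[[-0.05,-0.067,-0.014],[0,0,0],1],[[-0.05,-0.067,-0.014],[0,0,0],1],[[-0.05,-0.067,-0.014],[0,0,0],1],[[-0.05,-0.067,-0.014],[0,0,0],1],[[-0.05,-0.067,-0.014],[0,0,0],1]]' 40; python3 -c "
from h import *
y=169
plan([[330,280,300,y],[450,100,310,y],[470,20,310,y]])"
```

```text
time_s: 1.48
tool_pos: [249.1, 440.4, 289.9]
orientation: [0.0, 0.116, 0.993, 0.0]
contact_force: [0.4, 0.1, 0.4]
opening: 1.0
finger_force: 0.0
now [249.1 440.4 289.9] yaw 166.7 tilt [-0.  0. -1.] t 1.48 F [0.4 0.1 0.4]
[330, 280, 300, 169] shift [-0.289 -0.344 -0.025] turn -0.47
[450, 100, 310, 169] shift [-0.38  -0.384 -0.025] turn 0.0
[470, 20, 310, 169] shift [-0.087 -0.187 -0.   ] turn 0.0
```

```bash
python3 -m handwheel '[[[-0.058,-0.069,-0.005],[0,0,0],1],[[-0.058,-0.069,-0.005],[0,0,0],1],[[-0.058,-0.069,-0.005],[0,0,0],1],[[-0.058,-0.069,-0.005],[0,0,0],1],[[-0.058,-0.069,-0.005],[0,0,0],1]]'; python3 -m handwheel '[[[-0.06,-0.065,-0.004],[0,0,0],1],[[-0.06,-0.065,-0.004],[0,0,0],1],[[-0.06,-0.065,-0.004],[0,0,0],1],[[-0.06,-0.065,-0.004],[0,0,0],1],[[-0.06,-0.065,-0.004],[0,0,0],1],[[-0.06,-0.065,-0.004],[0,0,0],1],[[-0.04,-0.09,0],[0,0,0],1],[[-0.04,-0.09,0],[0,0,0],1],[[0,0,0],[0,0,0],1],[[0,0,0],[0,0,0],1]]'; python3 - <<'E'
from h import *
np.set_printoptions(precision=1,suppress=True)
plan([])
a=save("wrist","w0.png")
for n,z in dict(slide_seat=20.5,slide_lip=33.5,filter_cell=35,lever_end=39.5).items():
    for r in look_for(n,"wrist")[:2]: print(n,round(r["score"],2),np.array(r["uv"]),at("wrist",r["uv"],z))
E
```

```text
time_s: 1.9
tool_pos: [330.2, 279.3, 299.9]
orientation: [0.0, 0.116, 0.993, 0.0]
contact_force: [0.5, 0.7, 0.1]
opening: -0.3
finger_force: 0.0
time_s: 2.73
tool_pos: [448.5, 16.2, 309.3]
orientation: [0.0, 0.119, 0.993, -0.0]
contact_force: [0.1, 1.1, 0.7]
opening: 0.2
finger_force: 0.0
now [448.5  16.2 309.3] yaw 166.4 tilt [-0. -0. -1.] t 2.73 F [0.1 1.1 0.7]
slide_seat 0.75 [343.1 209.6] [508.5  31.6  20.5]
slide_lip 0.79 [342.6 209.3] [503.6  31.8  33.5]
filter_cell 0.62 [355.3 241.6] [550.   38.7  35. ]
lever_end 0.96 [356.9 243.6] [551.2  40.2  39.5]
```

View pics/w0.png

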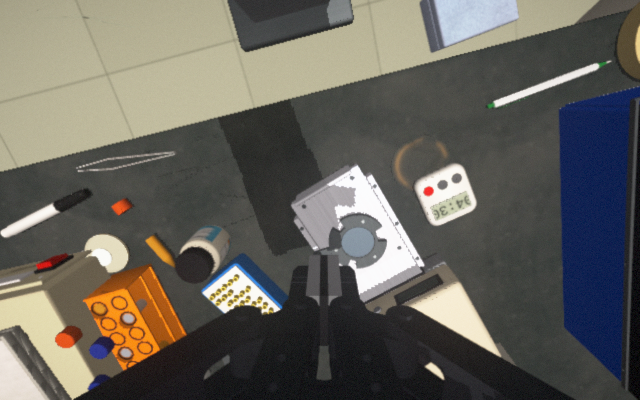

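The wrist view shows the slide from lip (about 330,185) to case, the glass at (358,242), and the lever partly hidden by the fingers. I move about 90 mm towards the case and a little lower, so the slide sits clear of the fingers.

```bash
python3 -m handwheel '[[[-0.07,0.02,0.03],[0,0,0],1],[[-0.07,0.02,0.03],[0,0,0],1],[[-0.07,0.02,0.03],[0,0,0],1],[[0,0,0],[0,0,0],1],[[0,0,0],[0,0,0],1]]'; python3 - <<'E'
from h import *
np.set_printoptions(precision=1,suppress=True)
plan([])
a=save("wrist","w1.png")
for n,z in dict(slide_seat=20.5,slide_lip=33.5,filter_cell=35,lever_end=39.5).items():
    for r in look_for(n,"wrist")[:2]: print(n,round(r["score"],2),np.array(r["uv"]),at("wrist",r["uv"],z))
uv=proj("wrist",[[555,35,30]])[0].astype(int);print(uv)
np.savez("w1.npz",**{k:np.array(v) for k,v in camera_model("wrist").items()})
x0,y0=max(uv[0]-100,0),max(uv[1]-75,0);print(x0,y0)
cv2.imwrite("pics/w1c.png",cv2.resize(a[y0:y0+150,x0:x0+200,::-1],None,fx=4,fy=4,interpolation=cv2.INTER_CUBIC))
E
```

```text
time_s: 3.4
tool_pos: [536.0, 23.7, 271.7]
orientation: [-0.001, 0.115, 0.993, -0.001]
contact_force: [-0.7, -0.3, -0.1]
opening: 0.1
finger_force: 0.0
now [536.   23.7 271.7] yaw 166.8 tilt [ 0. -0. -1.] t 3.4 F [-0.7 -0.3 -0.1]
slide_seat 0.76 [322.5 150.8] [509.6  28.2  20.5]
slide_lip 0.84 [323.2 149.4] [506.7  29.6  33.5]
filter_cell 0.92 [338.7 189.6] [554.5  36.2  35. ]
lever_end 0.78 [335.2 190.1] [553.1  32.3  39.5]
[337 188]
237 113
```

View pics/w1c.png

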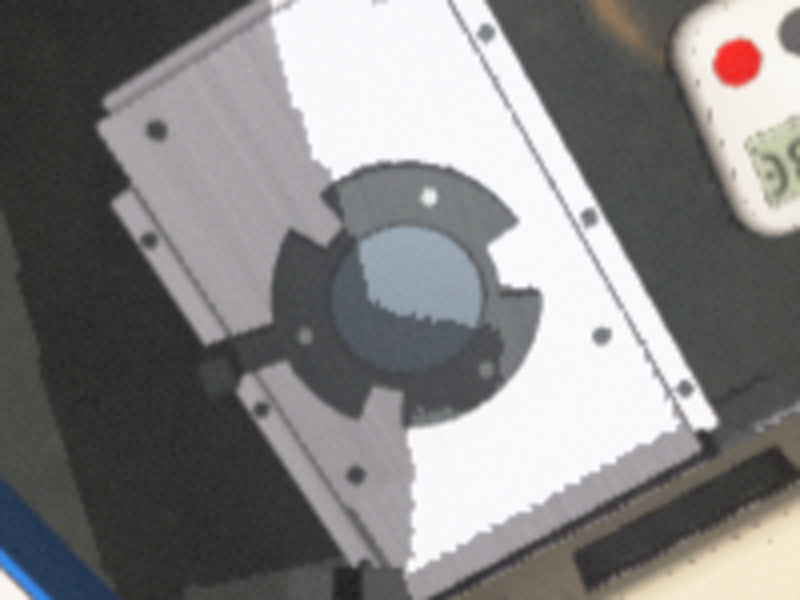

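The crop shows the flange centred at (407,293), the upturned lever end at (217,372), and the slide/rail borders running from (450,5) to (688,440) on the right and from (130,190) to (380,568) on the left. I convert these to positions.

```bash
python3 - <<'E'
from h import *
np.set_printoptions(precision=1,suppress=True)
f=lambda u,v,z:at("wrist",[237+u/4,113+v/4],z)
c=f(407,293,35.5);g=f(407,298,34);l=f(217,372,49.5)
print("c",c,g,"lever",l,"r",np.hypot(*(l-c)[:2]))
ang=lambda a,b:np.degrees(np.arctan2(b[1]-a[1],b[0]-a[0]))
R1,R2=f(450,5,20.5),f(688,440,20.5);L1,L2=f(208,340,20.5),f(380,568,20.5);P1=f(98,128,20.5)
print("right",R1,R2,ang(R1,R2),"left",L1,L2,ang(L1,L2),ang(P1,L2))
print("case edge",f(418,600,20.5),f(690,452,20.5),ang(f(418,600,20.5),f(690,452,20.5))-90, "lip",f(105,100,46.5),f(265,3,46.5),ang(f(105,100,46.5),f(265,3,46.5))-90)
print("lever ang",ang(c,l))
yaw=np.radians(ang(R1,R2));u=np.array([-np.sin(yaw),np.cos(yaw)])
print("widths",(R1-L2)[:2]@u,(R1-P1)[:2]@u,(R1-c)[:2]@u)
print("top cam:",proj("top",[c,l]),)
E
```

```text
c [550.8  37.   35.5] [552.6  36.7  34. ] lever [556.9 -18.4  49.5] r 55.772883098754484
right [478.3  65.9  20.5] [618.9 109.5  20.5] 17.240091572395745 left [555.  -23.4  20.5] [638.9   9.4  20.5] 21.367036340396712 17.17437461151254
case edge [652.4  18.6  20.5] [622.8 109.4  20.5] 18.03248984314824 lip [479.5 -27.9  46.5] [465.6  18.5  46.5] 16.64104710998278
lever ang -83.67368093890579
widths 101.46487955062376 101.28381151961777 48.99072693514627
top cam: [[317.8 198.8]
 [343.3 194.5]]
```

```bash
cat >> h.py <<'E'
C=np.array([551,37.]);PHI=17.2
def push(al,s,z=52,r=57):
    a=np.radians(al);er=np.array([np.cos(a),np.sin(a)]);et=np.array([-er[1],er[0]])
    return [*(C+r*er+s*et),z,al-90]
E
python3 -c "
from h import *
plan([push(276.3,28,120),push(276.3,28),push(276.3,17)])"
```

```text
now [535.   22.7 273.8] yaw 166.7 tilt [-0.001  0.001 -1.   ] t 3.65 F [-0.7  0.2  0.2]
[np.float64(585.0857624849347), np.float64(-16.583213750395977), 120, 186.3] shift [-0.144 -0.067  0.385] turn -3.92
[np.float64(585.0857624849347), np.float64(-16.583213750395977), 52, 186.3] shift [0.   0.   0.17] turn -0.0
[np.float64(574.1521919749277), np.float64(-17.790291172397474), 52, 186.3] shift [ 0.027 -0.    -0.   ] turn -0.0
```

```bash
python3 -m handwheel '[[[-0.036,-0.017,0.08],[0,0,0],1],[[-0.036,-0.017,0.08],[0,0,0],1],[[-0.036,-0.017,0.08],[0,0,0],1],[[-0.036,-0.017,0.08],[0,0,0],1],[[0,0,0.065],[0,0,-0.98],1],[[0,0,0],[0,0,-0.98],1],[[0,0,0],[0,0,-0.98],1],[[0,0,0],[0,0,-0.98],1],[[0,0,0],[0,0,0],1],[[0,0,0],[0,0,0],1]]'; python3 -c "
from h import *
plan([push(276.3,28),push(276.3,17)])"
```

```text
time_s: 4.48
tool_pos: [585.4, -17.3, 119.8]
orientation: [0.0, -0.053, 0.999, 0.0]
contact_force: [-0.2, -0.2, 0.1]
opening: 0.0
finger_force: 0.0
now [585.4 -17.3 119.8] yaw -173.9 tilt [-0.001  0.    -1.   ] t 4.48 F [-0.2 -0.2  0.1]
[np.float64(585.0857624849347), np.float64(-16.583213750395977), 52, 186.3] shift [0.    0.002 0.17 ] turn -0.04
[np.float64(574.1521919749277), np.float64(-17.790291172397474), 52, 186.3] shift [ 0.027 -0.    -0.   ] turn -0.0
```

Descend, then approach to near contact.

```bash
python3 -m handwheel '[[[0,0.002,0.06],[0,0,0],1],[[0,0,0.06],[0,0,0],1],[[0,0,0.05],[0,0,0],1],[[0,0,0],[0,0,0],1],[[0.012,0,0],[0,0,0],1],[[0.015,0,0],[0,0,0],1],[[0,0,0],[0,0,0],1]]'; python3 - <<'E'
from h import *
# arc with tool-frame rows: 5.0 deg per row
plan([push(a,16) for a in np.arange(271.3,190,-5)][:4])
E
```

```text
time_s: 5.07
tool_pos: [573.9, -18.0, 52.5]
orientation: [0.0, -0.054, 0.999, -0.0]
contact_force: [0.0, 0.3, 0.5]
opening: 0.3
finger_force: 0.0
now [573.9 -18.   52.5] yaw -173.8 tilt [-0.001 -0.    -1.   ] t 5.07 F [0.  0.3 0.5]
[np.float64(568.2890597628117), np.float64(-19.622331394229303), 52, np.float64(181.3)] shift [ 0.014 -0.003  0.001] turn 0.98
[np.float64(563.2883083219363), np.float64(-20.913707173561527), 52, np.float64(176.3)] shift [ 0.013 -0.003 -0.   ] turn 1.0
[np.float64(558.1940354348475), np.float64(-21.764324672050464), 52, np.float64(171.3)] shift [ 0.013 -0.003 -0.   ] turn 1.0
[np.float64(553.0450115942222), np.float64(-22.16771017691573), 52, np.float64(166.3)] shift [ 0.013 -0.003 -0.   ] turn 1.0
```

```bash
python3 -c "
from h import *
save('wrist','w2.png')"
```

```text
(no output)
```

View pics/w2.png

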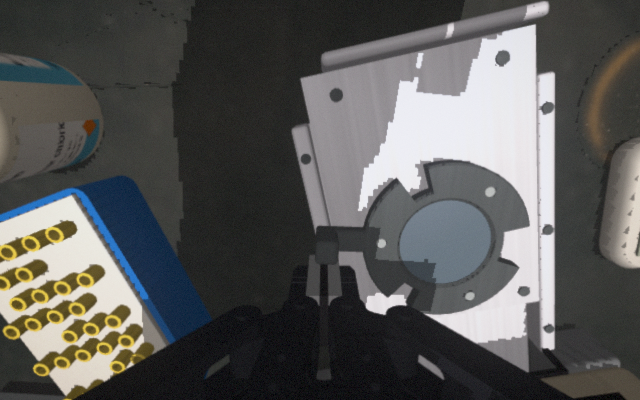

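The lever end at (328,245) is directly ahead of the closed fingers at (325,275). I push round the arc, 5° per row.

```bash
python3 -m handwheel '[[[0.013,-0.003,0],[0,0,1],1],[[0.013,-0.003,0],[0,0,1],1],[[0.013,-0.003,0],[0,0,1],1],[[0.013,-0.003,0],[0,0,1],1],[[0.013,-0.003,0],[0,0,1],1],[[0.013,-0.003,0],[0,0,1],1],[[0.013,-0.003,0],[0,0,1],1],[[0.013,-0.003,0],[0,0,1],1],[[0,0,0],[0,0,0],1]]'; python3 - <<'E'
from h import *
plan([push(a,16) for a in np.arange(231.3,190,-5)])
a=save("wrist","w3.png")
print([ (r["uv"],r["score"]) for r in look_for("filter_cell","wrist")[:1]])
E
```

```text
time_s: 5.87
tool_pos: [532.7, -18.6, 52.1]
orientation: [0.001, 0.292, 0.956, 0.0]
contact_force: [0.5, 0.1, 0.2]
opening: 0.3
finger_force: 0.0
now [532.7 -18.6  52.1] yaw 146.0 tilt [-0.001  0.001 -1.   ] t 5.87 F [0.5 0.1 0.2]
[np.float64(527.848055106278), np.float64(-17.488415719656075), 52, np.float64(141.3)] shift [ 0.012 -0.004  0.   ] turn 0.94
[np.float64(523.1871769031721), np.float64(-15.263245894075128), 52, np.float64(136.3)] shift [ 0.013 -0.003 -0.   ] turn 1.0
[np.float64(518.7379710776748), np.float64(-12.640321209829581), 52, np.float64(131.3)] shift [ 0.013 -0.003 -0.   ] turn 1.0
[np.float64(514.5342987726222), np.float64(-9.639603707531768), 52, np.float64(126.30000000000001)] shift [ 0.013 -0.003 -0.   ] turn 1.0
[np.float64(510.6081524725022), np.float64(-6.283930659256953), 52, np.float64(121.30000000000001)] shift [ 0.013 -0.003 -0.   ] turn 1.0
[np.float64(506.9894125213308), np.float64(-2.5988407631132997), 52, np.float64(116.30000000000001)] shift [ 0.013 -0.003 -0.   ] turn 1.0
[np.float64(503.7056197151914), np.float64(1.3876202216714368), 52, np.float64(111.30000000000001)] shift [ 0.013 -0.003 -0.   ] turn 1.0
[np.float64(500.78176570014693), np.float64(5.645112919912108), 52, np.float64(106.30000000000001)] shift [ 0.013 -0.003 -0.   ] turn 1.0
[np.float64(498.24010277072335), np.float64(10.141235241430683), 52, np.float64(101.30000000000001)] shift [ 0.013 -0.003 -0.   ] turn 1.0
[([438.2, 239.8], 0.77)]
```

View pics/w3.png

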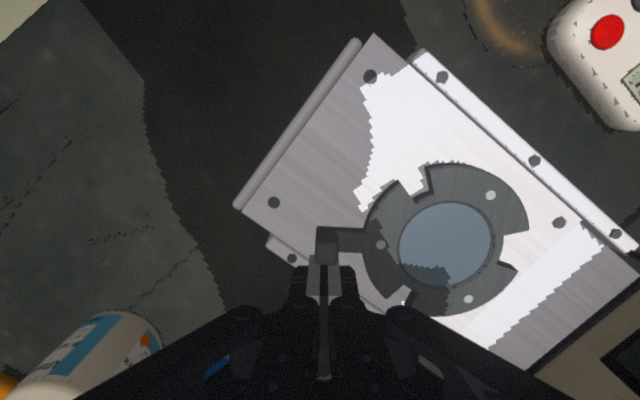

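The cell has turned along with the fingers (lever still at 327,245 in the wrist view), and the forces are negligible. About 39° remain.

```bash
python3 -m handwheel '[[[0.013,-0.0035,0],[0,0,1],1],[[0.013,-0.003,0],[0,0,1],1],[[0.013,-0.003,0],[0,0,1],1],[[0.013,-0.003,0],[0,0,1],1],[[0.013,-0.003,0],[0,0,1],1],[[0.013,-0.003,0],[0,0,1],1],[[0,0,0],[0,0,0],1]]'; python3 -m handwheel '[[[0.007,-0.0015,0],[0,0,0.5],1],[[0.007,-0.0015,0],[0,0,0.5],1],[[0,0,0],[0,0,0],1]]';  python3 - <<'E'
from h import *
plan([push(197.2,16)])
E
```

```text
time_s: 6.55
tool_pos: [506.0, -0.9, 51.3]
orientation: [-0.0, 0.528, 0.849, 0.0]
contact_force: [-0.4, -0.5, 0.2]
opening: -0.0
finger_force: 0.0
time_s: 6.8
tool_pos: [503.0, 3.0, 51.2]
orientation: [0.0, 0.563, 0.826, 0.0]
contact_force: [0.3, -0.0, 0.3]
opening: -0.3
finger_force: 0.0
now [503.    3.   51.2] yaw 111.4 tilt [ 0.  0. -1.] t 6.8 F [ 0.3 -0.   0.3]
[np.float64(501.2804621597312), np.float64(4.860187353531845), 52, 107.19999999999999] shift [ 0.006 -0.002 -0.002] turn 0.85
```

```bash
python3 -m handwheel '[[[0.006,-0.0015,0],[0,0,0.5],1],[[0,0,0],[0,0,0],1]]'; python3 -m handwheel '[[[0.006,-0.0015,0],[0,0,0.4],1],[[0,0,0],[0,0,0],1]]'; python3 -m handwheel '[[[0.004,0,0],[0,0,0],1],[[0,0,0],[0,0,0],1]]';python3 -m handwheel '[[[0.004,0,0],[0,0,0],1],[[0,0,0],[0,0,0],1]]';  python3 - <<'E'
from h import *
plan([])
a=save("wrist","w4.png")
E
```

```text
time_s: 6.97
tool_pos: [501.6, 4.8, 51.2]
orientation: [0.0, 0.581, 0.814, 0.0]
contact_force: [-0.6, -0.7, -0.2]
opening: 0.1
finger_force: 0.0
time_s: 7.13
tool_pos: [501.0, 5.9, 51.3]
orientation: [0.001, 0.596, 0.803, 0.0]
contact_force: [2.7, -2.9, -0.2]
opening: 0.1
finger_force: 1.7
time_s: 7.3
tool_pos: [500.9, 6.3, 51.5]
orientation: [0.002, 0.596, 0.803, -0.0]
contact_force: [3.9, -7.2, -1.5]
opening: 0.1
finger_force: 3.9
time_s: 7.47
tool_pos: [500.8, 6.6, 51.6]
orientation: [0.003, 0.596, 0.803, -0.001]
contact_force: [4.9, -12.0, -3.0]
opening: 0.4
finger_force: 6.0
now [500.8   6.6  51.6] yaw 106.8 tilt [-0.005  0.002 -1.   ] t 7.47 F [  4.9 -12.   -3. ]
```

View pics/w4.png

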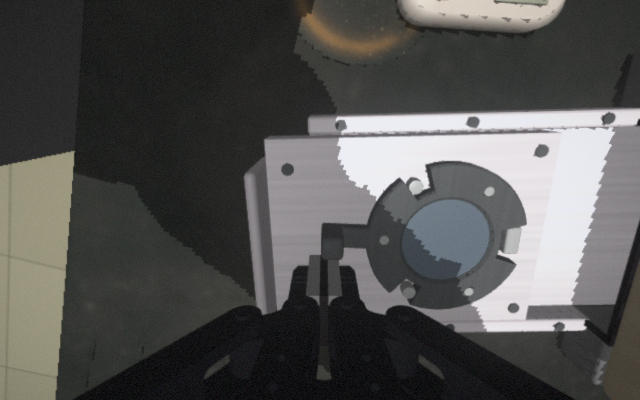

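All three keys show through the notches (418,188; 410,290; 512,240) and the lever points at the lip. With the hard stop at yaw 106.8°, this means the cell is seated. I back off, lift and go round to the lip.

```bash
python3 -m handwheel '[[[-0.03,0,0],[0,0,0],1],[[-0.02,0,0],[0,0,0],1],[[0,0,-0.08],[0,0,0],1],[[0,0,-0.08],[0,0,0],1],[[0,0,0],[0,0,0],1]]';  python3 - <<'E'
from h import *
save("wrist","w5.png")
e=np.array([np.cos(np.radians(PHI)),np.sin(np.radians(PHI))])
f=lambda d,z:[*(C+d*e),z,90+PHI]
plan([f(-124,110),f(-124,48),f(-110,48)])
for r in look_for("slide_lip","wrist")[:1]: print(r, at("wrist",r["uv"],46.5))
E
```

```text
time_s: 7.93
tool_pos: [506.6, -10.6, 119.2]
orientation: [0.002, 0.596, 0.803, 0.002]
contact_force: [0.7, -0.7, 0.3]
opening: 0.3
finger_force: 0.0
now [506.1  -9.9 117.3] yaw 106.8 tilt [-0.     0.004 -1.   ] t 7.98 F [-1.   0.  -0.1]
[np.float64(432.5454830968294), np.float64(0.3322017945382143), 110, 107.2] shift [ 0.078 -0.169  0.018] turn -0.07
[np.float64(432.5454830968294), np.float64(0.3322017945382143), 48, 107.2] shift [0.    0.    0.155] turn -0.0
[np.float64(445.91938016654217), np.float64(4.4721144951548695), 48, 107.2] shift [ 0.     0.035 -0.   ] turn -0.0
{'uv': [350.1, 161.8], 'score': 0.57} [506.36660135  38.13741328  46.5       ]
```

```bash
python3 -m handwheel '[[[0.026,-0.057,0.006],[0,0,0],1],[[0.026,-0.056,0.006],[0,0,0],1],[[0.026,-0.056,0.006],[0,0,0],1],[[0,0,0],[0,0,0],1],[[0,0,0],[0,0,0],1]]';  python3 - <<'E'
from h import *
save("wrist","w6.png")
e=np.array([np.cos(np.radians(PHI)),np.sin(np.radians(PHI))])
f=lambda d,z:[*(C+d*e),z,90+PHI]
plan([f(-124,110),f(-124,48),f(-110,48)])
E
```

```text
time_s: 8.45
tool_pos: [429.4, 1.5, 107.2]
orientation: [-0.001, 0.596, 0.803, -0.001]
contact_force: [0.7, -0.1, 0.4]
opening: 0.2
finger_force: 0.0
now [430.9   1.3 107.5] yaw 106.8 tilt [ 0.    -0.001 -1.   ] t 8.5 F [ 1.1 -0.1 -0.5]
[np.float64(432.5454830968294), np.float64(0.3322017945382143), 110, 107.2] shift [-0.003  0.003 -0.006] turn -0.08
[np.float64(432.5454830968294), np.float64(0.3322017945382143), 48, 107.2] shift [0.    0.    0.155] turn -0.0
[np.float64(445.91938016654217), np.float64(4.4721144951548695), 48, 107.2] shift [ 0.     0.035 -0.   ] turn -0.0
```

View pics/w6.png

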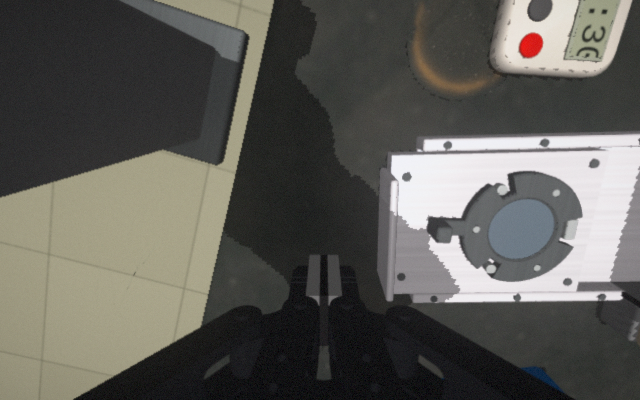

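The cell is flat with its keys in the notches, and the lip (385,235) is clear of the fingers at (325,270). Now I go down and move up to the lip.

```bash
python3 -m handwheel '[[[-0.003,0,0.05],[0,0,0],1],[[0,0,0.05],[0,0,0],1],[[0,0,0.05],[0,0,0],1],[[0,0.01,0],[0,0,0],1],[[0,0.015,0],[0,0,0],1],[[0,0,0],[0,0,0],1]]';python3 -m handwheel '[[[0,0.01,0],[0,0,0],1],[[0,0.01,0],[0,0,0],1],[[0,0,0],[0,0,0],1]]';  python3 - <<'E'
from h import *
e=np.array([np.cos(np.radians(PHI)),np.sin(np.radians(PHI))])
f=lambda d,z:[*(C+d*e),z,90+PHI]
plan([f(-105,48),f(-105+128,48)])
E
```

```text
time_s: 9.0
tool_pos: [443.2, 2.9, 48.3]
orientation: [0.001, 0.596, 0.803, 0.0]
contact_force: [0.2, 0.5, 0.4]
opening: -0.1
finger_force: 0.0
time_s: 9.25
tool_pos: [450.1, 5.7, 48.6]
orientation: [0.001, 0.596, 0.803, 0.001]
contact_force: [0.5, 0.9, 0.4]
opening: -0.3
finger_force: 0.0
now [450.1   5.7  48.6] yaw 106.8 tilt [-0.001  0.002 -1.   ] t 9.25 F [0.5 0.9 0.4]
[np.float64(450.6957719771539), np.float64(5.9506547453751), 48, 107.2] shift [0.    0.002 0.001] turn -0.08
[np.float64(572.971402328814), np.float64(43.801285151013076), 48, 107.2] shift [ 0.    0.32 -0.  ] turn -0.0
```

```bash
python3 -m handwheel '[[[0,0.015,0],[0,0,-0.08],1],[[0,0.015,0],[0,0,0],1],[[0,0.02,0],[0,0,0],1],[[0,0.02,0],[0,0,0],1],[[0,0.02,0],[0,0,0],1],[[0,0.02,0],[0,0,0],1],[[0,0.02,0],[0,0,0],1],[[0,0.02,0],[0,0,0],1]]';python3 -m handwheel '[[[0,0.02,0],[0,0,0],1],[[0,0.02,0],[0,0,0],1],[[0,0.02,0],[0,0,0],1],[[0,0.02,0],[0,0,0],1],[[0,0.015,0],[0,0,0],1],[[0,0.015,0],[0,0,0],1],[[0,0,0],[0,0,0],1]]';  python3 - <<'E'
from h import *
e=np.array([np.cos(np.radians(PHI)),np.sin(np.radians(PHI))])
f=lambda d,z:[*(C+d*e),z,90+PHI]
plan([f(-105+128,48)])
save("wrist","w7.png")
E
```

```text
time_s: 9.92
tool_pos: [506.6, 23.4, 47.7]
orientation: [-0.0, 0.594, 0.805, -0.0]
contact_force: [-2.6, 0.8, 0.6]
opening: 0.1
finger_force: 1.3
time_s: 10.5
tool_pos: [549.9, 36.1, 48.0]
orientation: [0.001, 0.593, 0.805, 0.0]
contact_force: [-0.9, -0.1, -0.3]
opening: 0.0
finger_force: 0.0
now [549.9  36.1  48. ] yaw 107.2 tilt [-0.001  0.002 -1.   ] t 10.5 F [-0.9 -0.1 -0.3]
[np.float64(572.971402328814), np.float64(43.801285151013076), 48, 107.2] shift [0.001 0.061 0.   ] turn -0.0
```

View pics/w7.png

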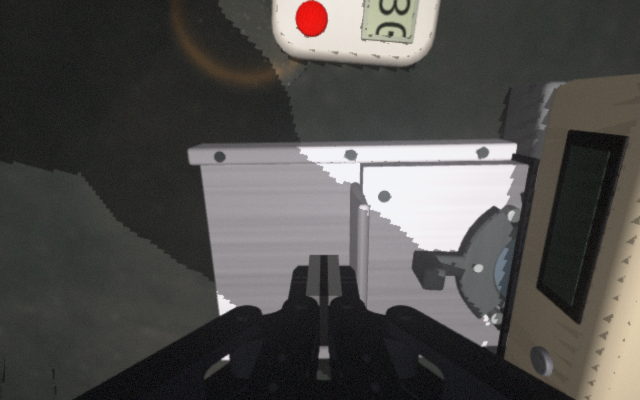

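The slide is going in with the cell passing under the slot edge, and the lip is at (362,230) against the fingers. Roughly 25 to 30 mm is left.

```bash
python3 -m handwheel '[[[0,0.015,0],[0,0,0],1],[[0,0.015,0],[0,0,0],1],[[0,0.015,0],[0,0,0],1],[[0,0,0],[0,0,0],1]]';python3 -m handwheel '[[[0,0.01,0],[0,0,0],1],[[0,0.005,0],[0,0,0],1],[[0,0,0],[0,0,0],1]]';python3 -m handwheel '[[[0,0.005,0],[0,0,0],1],[[0,0.005,0],[0,0,0],1],[[0,0,0],[0,0,0],1]]'
```

```text
time_s: 10.88
tool_pos: [567.0, 41.6, 48.0]
orientation: [0.001, 0.593, 0.805, 0.001]
contact_force: [0.9, -0.0, 0.3]
opening: 0.2
finger_force: 0.0
time_s: 11.13
tool_pos: [571.4, 43.1, 47.9]
orientation: [0.0, 0.594, 0.805, 0.0]
contact_force: [-0.5, -0.0, -0.1]
opening: -0.1
finger_force: 0.0
time_s: 11.38
tool_pos: [575.0, 44.3, 47.9]
orientation: [0.0, 0.594, 0.805, 0.0]
contact_force: [-0.7, 0.9, -0.7]
opening: 0.1
finger_force: 0.4
```

```bash
for i in 1; do python3 -m handwheel '[[[0,0.005,0],[0,0,0],1],[[0,0.005,0],[0,0,0],1],[[0,0,0],[0,0,0],1]]'; python3 -m handwheel '[[[0,0.004,0],[0,0,0],1],[[0,0.004,0],[0,0,0],1],[[0,0,0],[0,0,0],1]]'; done
```

```text
time_s: 11.63
tool_pos: [576.5, 44.7, 47.7]
orientation: [-0.002, 0.594, 0.805, -0.001]
contact_force: [-9.0, -2.3, 5.8]
opening: 0.0
finger_force: 4.8
time_s: 11.88
tool_pos: [576.7, 44.8, 47.5]
orientation: [-0.004, 0.594, 0.804, -0.003]
contact_force: [-18.1, -5.1, 13.1]
opening: 0.0
finger_force: 9.8
```

It is at the stop: 18 N, and the TCP is 11 mm behind the expected home lip position. I back off, lift and check.

```bash
python3 -m handwheel '[[[0,-0.02,0],[0,0,0],1],[[0,-0.05,0],[0,0,0],1],[[0,-0.05,-0.05],[0,0,0],1],[[0,-0.05,-0.07],[0,0,0],1],[[0,-0.02,-0.08],[0,0,0],1],[[0,0,-0.08],[0,0,0],1],[[0,0,0],[0,0,0],1],[[0,0,0],[0,0,0],1]]';  python3 - <<'E'
from h import *
plan([])
a=save("wrist","w8.png"); b=save("top","t8.png"); c=save("scene","s8.png")
t=cv2.resize(b[120:270,220:440,::-1],None,fx=1.8,fy=2,interpolation=cv2.INTER_CUBIC)[:, :400]
s=cv2.resize(c[120:320,230:450,::-1],(400,300),interpolation=cv2.INTER_CUBIC)
cv2.imwrite("pics/fin.png",np.vstack([np.hstack([t,s]),cv2.resize(a[100:350,::1,::-1],(800,300))]))
e=np.array([np.cos(np.radians(PHI)),np.sin(np.radians(PHI))])
print(proj("wrist",[[*(C+38*e),46.5],[*(C+e*(128-55)),42.5]]))
E
```

```text
time_s: 12.55
tool_pos: [510.5, 24.2, 161.6]
orientation: [0.002, 0.593, 0.805, 0.002]
contact_force: [0.4, 0.7, -0.0]
opening: -0.1
finger_force: 0.0
now [510.5  24.2 161.6] yaw 107.2 tilt [-0.     0.005 -1.   ] t 12.55 F [ 0.4  0.7 -0. ]Traceback (most recent call last):
  File "<stdin>", line 6, in <module>
    return _nx.concatenate(arrs, 0, dtype=dtype, casting=casting)
           ~~~~~~~~~~~~~~~^^^^^^^^^^^^^^^^^^^^^^^^^^^^^^^^^^^^^^^
ValueError: all the input array dimensions except for the concatenation axis must match exactly, but along dimension 1, the array at index 0 has size 796 and the array at index 1 has size 800
```

```bash
python3 - <<'E'
from h import *
a,b,c=[cv2.imread("pics/"+n) for n in("w8.png","t8.png","s8.png")]
t=cv2.resize(b[120:270,220:440],(400,300),interpolation=cv2.INTER_CUBIC)
s=cv2.resize(c[120:320,230:450],(400,300),interpolation=cv2.INTER_CUBIC)
cv2.imwrite("pics/fin.png",np.vstack([np.hstack([t,s]),cv2.resize(a[100:350],(800,300))]))
e=np.array([np.cos(np.radians(PHI)),np.sin(np.radians(PHI))])
print((proj("wrist",[[*(C+38*e),46.5],[*(C+e*(128-55)),42.5]])-[0,100])*[1.25,1.2]+[0,300])
E
```

```text
[[543.12517334 434.19944152]
 [598.92636823 432.17269038]]
```

View pics/fin.png

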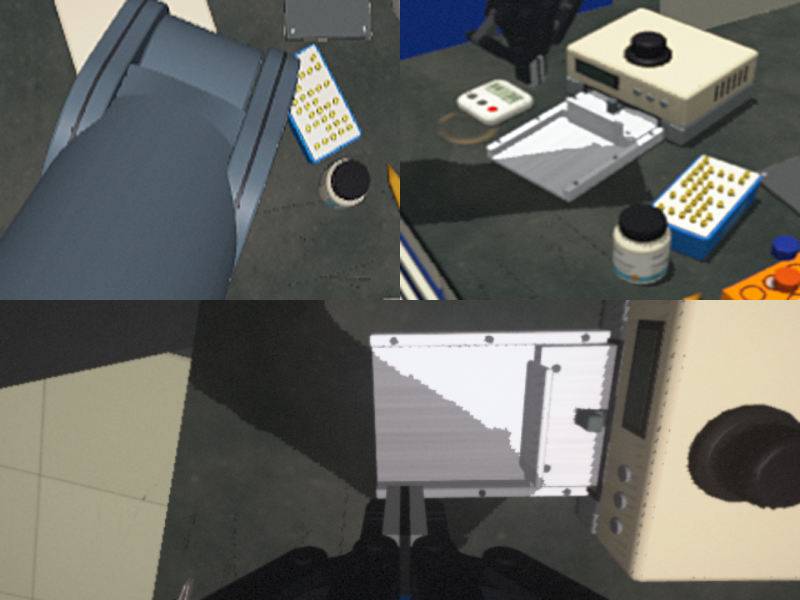

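The pictures show the slide at its stop with the lip about 47 mm from the front, and the lever (590,418) just outside the slot. The timer, tip box and bottle have not moved, and the robot is clear.

```bash
python3 -c "
from bench import close_job
print(close_job())"
```

```text
the job is handed in; nothing more can be done
None
```

The filter cell was turned by its lever until it dropped flat onto the slide, the slide was pushed home to its stop, the robot is clear, and the job is handed in (result not reported).

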